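Load the rinse cartridge into the sprung holder

TASK

Find the long cartridge with a nozzle in the cluttered tray and load it fully home in the sloping sprung holder: its cap pressing back the spring plunger at the upper end, its nozzle lying in the slot of the lower stop. Leave the other two cartridges in the tray.

Things in the scene. Friction and masses are not known exactly. Their poses are not given: they have to be found in the camera images.
- tray: teal open tray 270 x 310 x 55 mm (x, y, z), walls and floor 5 mm, fixed, left or right of the holder; origin at the centre of its underside, z up. In it three loose cartridges at any yaw, two small cartons, a jar, an open pot and a rubber stopper, none over 40 mm high
- cartridge: the one to load: long cartridge WITH a nozzle, lying down. White round body 20 mm diameter, 90 mm long including the grey square cap (20 x 20, 18 long) at its +x end; a grey nozzle 8 mm diameter sticks out 14 mm more at the -x end. About 40 g. Origin on the axis at the middle of the 90 mm, x along the axis from nozzle to cap
- cartridge_tip (a point): end of that cartridge's nozzle, 59 mm from its origin along -x
- short_cartridge: not wanted: short cartridge with nozzle, same 20 mm diameter and cap, body 60 mm long, nozzle 14 mm. Origin on the axis mid-body, x from nozzle to cap
- plain_cartridge: not wanted: 90 mm long cartridge without nozzle, same 20 mm diameter and cap. Origin on the axis mid-body, x towards the cap
- cradle: trough on the fixed white and grey holder, sloping 30 degrees, plunger (high) end towards the robot. Origin: centre of its bearing floor, 115 mm above the table; x up the slope to the plunger, y across, z square off the floor. A loaded cartridge has its origin at cradle (0, 0, 10) mm, x axes alike. Housing behind the plunger: x 62 to 92 mm, 34 mm high, 30 mm wide
- plunger_face (a point): middle of the front of the steel plunger plate (34 mm wide, reaching from 3 to 38 mm above the bearing floor), at cradle x = 39 mm when out, so that only 84 mm lie free between it and the lower stop: the 90 mm body must press it back to go in
- plunger (a joint): travel of the sprung plunger up the slope, m: 0 out, 0.012 fully back, 0.006 with a cartridge loaded; the spring gives 3 N out, 6 N fully back
- lower_stop (a point): middle of the inner face of the cradle's lower stop, at cradle (-45, 0, 0) mm; axes as the cradle's. The stop is 7 mm thick, 36 mm wide, 13 mm high above the bearing floor, with a 12 mm wide slot, open at the top, for the nozzle
- saddle (a point): middle of the bearing floor of the upper saddle, at cradle (34, 0, 0) mm; a like one at (-36.5, 0, 0). Each is 17 mm long in x, its walls 26 mm apart at the floor, flaring upwards, 13 mm high. Between the saddles the cradle is open at the sides and the floor is 12 mm lower: room for fingers
Things that resemble listed ones, but are neither listed nor needed, are in the scene too. Leave any black look-alike of the cartridge alone. Leave any brown look-alike of the short_cartridge alone.

How it is judged (in metres and radians):
On the way:
1. the cartridge is lifted clear of the tray in the gripper (height (world z) of cartridge above 0.09 m and contact force between the fingers and cartridge above 1 N), for 0.1 s.
At the end, for the whole second after the job is handed in: Nozzled long cartridge at rest in the cradle, cap to the plunger: origin within 3 mm along, 4 mm across, 3 mm in height of its seat, axis within 0.08 rad; plunger back 3 to 9 mm; the other two cartridges in the tray (x of cartridge in the frame of cradle between -0.003 and 0.003 m and y of cartridge in the frame of cradle between -0.004 and 0.004 m and z of cartridge in the frame of cradle between 0.007 and 0.013 m and x of cartridge_tip in the frame of cradle below -0.05 m and angle between the x axis of cartridge and the x axis of cradle, either way round below 0.08 rad and value of joint plunger between 0.003 and 0.009 m and linear speed of cartridge below 0.02 m/s and x of short_cartridge in the frame of tray between -0.135 and 0.135 m and y of short_cartridge in the frame of tray between -0.155 and 0.155 m and height (world z) of each of short_cartridge, plain_cartridge below 0.055 m and x of plain_cartridge in the frame of tray between -0.135 and 0.135 m and y of plain_cartridge in the frame of tray between -0.155 and 0.155 m); the robot touches nothing.
It also fails if it takes over 53 s, if anything falls off the work surface, if the arm or the gripper's body presses on something with over 40 N, if the wrist force passes 120 N, or if a joint passes its speed limit or range.

ROBOT

A 7-joint arm with a two-finger parallel gripper is mounted at the origin on the work surface. World frame = base frame: x ahead of the robot, y to its left, z up, the work surface at z = 0. Lengths are in m, angles in degrees, forces in N, time in s.
With the tool pointing down it reaches from about 0.425 to 0.875 m from the base axis. Payload 4.7 kg.
Tool frame: the origin (TCP) lies on the centre line of the jaws, within the pads' length; the fingertips stand 17 mm ahead of it and the grasp point (between the pads) lies 2 mm behind it; z points along the fingers, y is the line along which they close (so a half turn about z gives the same grasp; the last joint's range is limited). The gripper opens to 87 mm and grips with 3 to 60 N. Pads are 19 mm wide; open, the fingers measure 117 mm over their backs; the gripper's body (75 mm by 190 mm) begins 51 mm behind the grasp point.
Start: joints at [-70.239, 18.392, -4.016, 83.108, 1.295, 78.541, -3.26], TCP at [0.211, 0.615, 0.24] pointing down, gripper open.
Joint ranges: [-163.93, 163.93], [-17.29, 119.83], [-79.2, 71.16], [3.27, 140.29], [-89.18, 269.18], [5.43, 117.66], [-154.24, 154.24]. Speed limits (degrees/s): [147.25, 147.25, 180, 180, 180, 180, 180].

INTERFACE

Orientations are given as [roll, pitch, yaw] about the fixed x, y, z axes, in that order (R = Rz(yaw) Ry(pitch) Rx(roll)).
In Python, from cell import env, read_camera gives the robot as it stands.
- The arm moves only by the shell command python3 -m jog 'ROWS' [FORCE]. ROWS is JSON, a list of rows, each a list of 5 numbers: the opening, from 0 (shut) to 1 (fully open), then the shift along the tool's x, y, z each as a share of 0.02 m, from -1 to 1, then the turn about the tool's z as a share of 45 degrees, from -1 to 1. In form: [[gripper, x, y, z, yaw], ...]. A call has 1 to 12 rows; each row shifts and turns the commanded pose from where the row before left it, along the tool's axes as they then stand; what a row does not reach is not made up. A row lasts 1/12 s, in which the tool goes at most 41.7 mm and 7.16 degrees, less where a joint would pass 70% of its speed; a pose out of reach is approached as far as the arm can. A call with a number of a shift or a turn outside -1 to 1 is refused whole. A call with a gripper value outside its range is refused whole. The fingers move at their own pace and stop on an object; FORCE is the grip in N (left out, the last holds). Time passes only in rows, so rows that do not move let the fingers close. It gives the time, the measured TCP pose, the force, the opening and the grip force at its end, in the units of the state.
- env.get_obs(): the state, without advancing time (a new reading comes with each control period).
- read_camera(name): name is "side" or "top"; returns a dict with "color" (480x640x3 uint8, red, green, blue), "range_z" (480x640 float32, m along the optical axis (not along the pixel's ray), 0 where there is no reading), "mtx" (3x3 intrinsics, pixels), "world_from_camera" (4x4, takes a point from camera to world coordinates). Camera axes: x right, y down, z forward; pixel columns grow to the right and rows downward; lengths in m; the calibration is good to about 2 mm. A picture is of the moment at which its call begins.
- env.sign_off(): hands the job in; it is judged then, once.
The state is a dict: "time_s": time; "qpos": joint angles; "joint_velocities": joint speeds; "effort": joint torques, N m; "tool_pos": TCP position; "tool_rot": TCP orientation; "force": force on the tool from outside, world axes, zero at the start; "wrist_torque": the same for the moment, N m; "grip_width": finger opening in m; "grasp_force": force on a finger pad.
Only numpy, scipy, OpenCV 4.12 (cv2) and the standard library are available. Lean on these libraries where they do the work, as an engineer would, in place of code of your own. Each camera call takes 0.05 s, during which the arm holds its last target. There are 200 camera calls.

## Working session

There is one attempt and no reset: what is moved stays moved. The work goes in short steps, Python scripts to look and compute and a shell command to move; the robot and the scene stay as the last step left them, time stands still between calls to the robot, and variables do not carry over. Pictures are saved under pics/ and viewed, at most 10 in all, crops included, and the job is handed in when it is done.

```bash
ls; mkdir -p pics; cat > h.py <<'E'
import numpy as np, cv2
from cell import env, read_camera
def pt(c,u,v,z=None):
    K=c["mtx"];T=c["world_from_camera"]
    r=T[:3,:3]@np.linalg.inv(K)@np.array([u,v,1.])
    if z is None: return T[:3,3]+r*c["range_z"][int(round(v)),int(round(u))]
    return T[:3,3]+r*(z-T[2,3])/r[2]
def cloud(c):
    v,u=np.mgrid[:480,:640]; d=c["range_z"]
    p=np.stack([u,v,np.ones_like(u)],-1)@np.linalg.inv(c["mtx"]).T*d[...,None]
    return p@c["world_from_camera"][:3,:3].T+c["world_from_camera"][:3,3]
E
python3 - <<'E'
from h import *
o=env.get_obs();print(o)
for n in("top","side"):
    c=read_camera(n);cv2.imwrite(f"pics/{n}0.png",c["color"][...,::-1]);print(n,c["mtx"],c["world_from_camera"])
    np.savez(f"{n}0.npz",**c)
E
```

```text
pics
{'time_s': 0.0, 'qpos': array([-70.23685768,  18.43955531,  -4.01565579,  83.1759687 ,
         1.2949611 ,  78.54161755,  -3.26023255]), 'joint_velocities': array([-0.00984655, -0.04308722,  0.03528978, -0.10948382, -0.07930411,
        0.00669773,  0.07830546]), 'effort': array([ 1.11943359e-04, -4.91263354e+01, -4.03730907e-01, -3.12529171e+01,
       -6.39391621e-02,  4.33408341e-02,  1.49765729e-04]), 'tool_pos': array([0.21101118, 0.61422962, 0.23844655]), 'tool_rot': array([-1.79888104e+02,  5.78241448e-03,  1.61046514e+02]), 'force': array([-0.36049614,  0.02926694,  0.80492957]), 'wrist_torque': array([0.01635899, 0.01641567, 0.00821442]), 'grasp_force': 0.0, 'grip_width': 0.0869949421768503}
top [[540.87181638   0.         326.79504091]
 [  0.         540.87181638 245.01507589]
 [  0.           0.           1.        ]] [[ 2.45324103e-02 -9.81466884e-01  1.90055034e-01  2.58600599e-01]
 [-9.99698994e-01 -2.41392447e-02  4.38376539e-03 -1.22462872e-02]
 [ 2.85264399e-04 -1.90105370e-01 -9.81763651e-01  1.19802704e+00]
 [ 0.00000000e+00  0.00000000e+00  0.00000000e+00  1.00000000e+00]]
side [[537.27118384   0.         324.79217762]
 [  0.         537.27118384 239.82487242]
 [  0.           0.           1.        ]] [[ 0.981934   -0.1104142   0.15366953  0.34351583]
 [-0.18918761 -0.58872792  0.78588007 -0.79770069]
 [ 0.00369722 -0.80075473 -0.59898096  0.70180926]
 [ 0.          0.          0.          1.        ]]
```

View pics/top0.png

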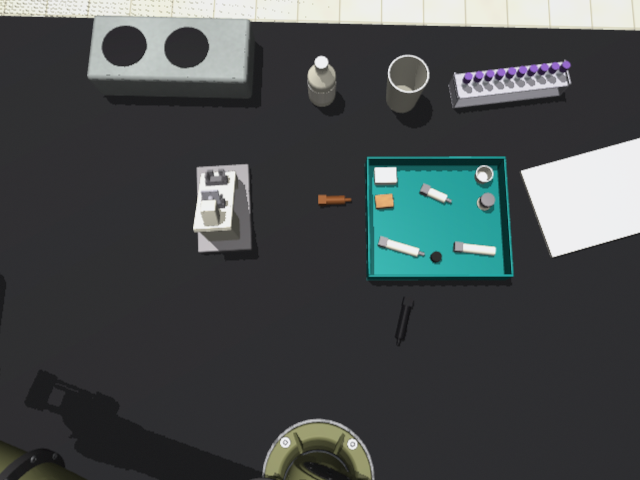

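View pics/side0.png

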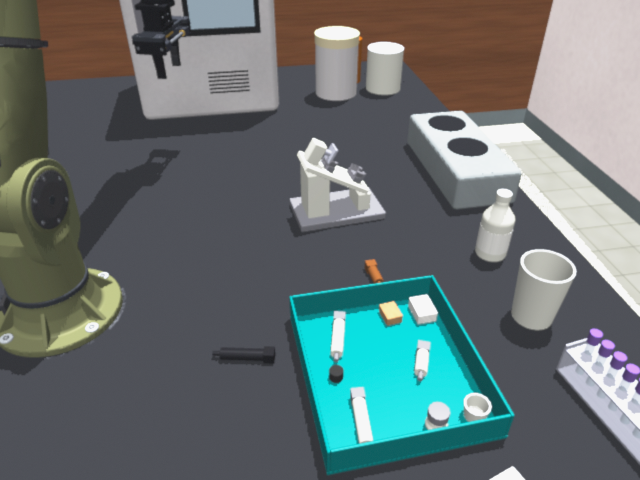

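Top view candidates: the nozzled long cartridge at (401,247), the short one with a nozzle at (436,194), the plain one at (475,249), a black look-alike at (404,320) and a brown one at (335,200). I choose (401,247), with its cap at left (383,242) and nozzle at right (421,254). The holder is at (220,205) with its high end towards the robot.

```bash
python3 - <<'E'
from h import *
t=dict(np.load("top0.npz"));s=dict(np.load("side0.npz"))
a=cv2.resize(t["color"][225:275,370:440],(560,400),interpolation=cv2.INTER_CUBIC)
cv2.imwrite("pics/crop.png",a[...,::-1])
b=cv2.resize(t["color"][155:260,185:260],(400,560),interpolation=cv2.INTER_CUBIC)
d=cv2.resize(s["color"][130:230,285:385],(400,400),interpolation=cv2.INTER_CUBIC)
m=np.zeros((560,800,3),np.uint8);m[:,:400]=b;m[:400,400:]=d
cv2.imwrite("pics/holder.png",m[...,::-1])
P=cloud(t); I=t["color"].astype(int)
# cartridge: white body mask
m=(I.min(-1)>150);sub=np.zeros_like(m);sub[230:270,370:432]=1
v,u=np.nonzero(m&sub);print("white n",len(u),"z",np.median(P[v,u,2]))
r=cv2.minAreaRect(np.c_[u,v].astype(np.float32));print(r)
w=np.array([pt(t,a,b,.018) for a,b in zip(u,v)])[:,:2]
c=w.mean(0);U,S,V=np.linalg.svd(w-c,full_matrices=0);q=(w-c)@V[0]
print("white centroid",c,"dir",V[0],q.min(),q.max())
# everything grey non-teal in region
g=(abs(I[...,0]-I[...,1])<25)&(I.max(-1)>60)&sub
g[:, 428:]=0
n,l,st,ce=cv2.connectedComponentsWithStats((g|m&sub).astype(np.uint8));print(st)
k=1+np.argmax(st[1:,4]);v,u=np.nonzero(l==k)
w=np.array([pt(t,a,b,.018) for a,b in zip(u,v)])[:,:2]
c=w.mean(0);U,S,V=np.linalg.svd(w-c,full_matrices=0);q=(w-c)@V[0];print("all",c,V[0],np.degrees(np.arctan2(V[0,1],V[0,0])),q.min(),q.max(),"mid",c+V[0]*(q.min()+q.max())/2)
# tray rim
h=P[...,2];te=(I[...,1]-I[...,0]>60)
v,u=np.nonzero(te&(h>.045)&(h<.065));W=P[v,u];print("rim",W.min(0),W.max(0),cv2.minAreaRect(W[:,:2].astype(np.float32)))
# base plate
v,u=np.nonzero((I.min(-1)>70)&(h<.03)&(h>.004));k=(u>185)&(u<260)&(v>155)&(v<260);W=P[v[k],u[k]];print("base",np.median(W[:,2]),cv2.minAreaRect(W[:,:2].astype(np.float32)))
E
```

```text
white n 333 z 0.02309814214771766
((401.11932373046875, 246.72669982910156), (46.106544494628906, 8.299178123474121), 17.241458892822266)
white centroid [ 0.48864572 -0.16771812] dir [0.28002526 0.95999263] -0.055353821439840835 0.04639854664352163
[[     0      0    640    480 306813]
 [   378    237     46     20    387]]
all [ 0.48734898 -0.16791749] [0.27461601 0.96155397] 74.06086758260705 -0.055396182265859586 0.04733285886092962 mid [ 0.48624182 -0.17179415]
rim [ 0.41490861 -0.40502574  0.04727703] [ 0.69143375 -0.0915162   0.06055157] ((0.5530379414558411, -0.24788819253444672), (0.26987704634666443, 0.31021779775619507), 1.302581787109375)
base 0.01743942329614223 ((0.5707352161407471, 0.22950801253318787), (0.20504625141620636, 0.12079557776451111), 5.223466396331787)
```

View pics/crop.png

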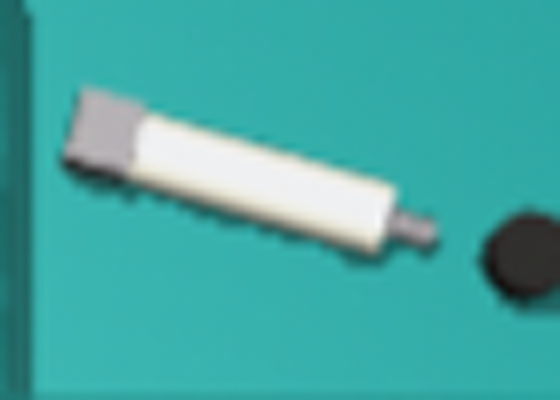

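View pics/holder.png

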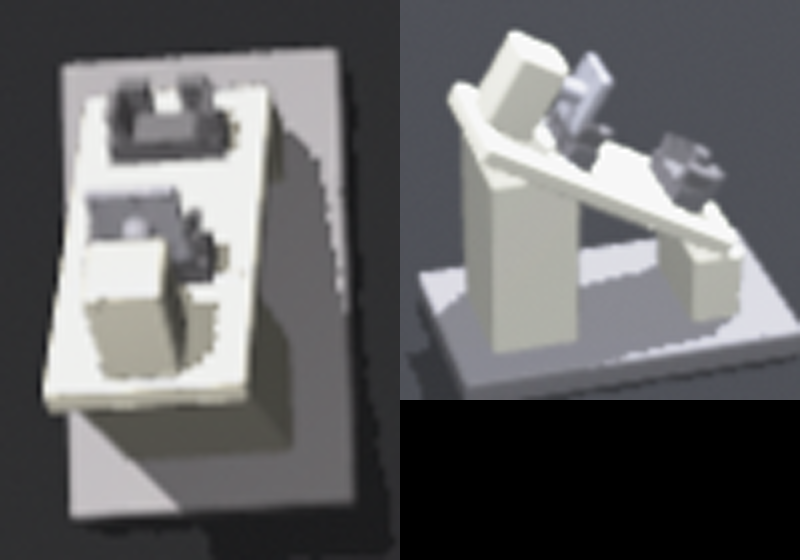

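Crop confirms it: square cap at left, white long body, nozzle at right. The holder's plunger plate and housing are at the robot end, with the slotted stop at the far end. Next I measure the holder in its own plane.

```bash
python3 - <<'E'
from h import *
t=dict(np.load("top0.npz"));s=dict(np.load("side0.npz"))
A=cloud(t)[155:262,185:262].reshape(-1,3);B=cloud(s)[120:235,280:395].reshape(-1,3)
At=t["color"][155:262,185:262].reshape(-1,3).astype(int);Bt=s["color"][120:235,280:395].reshape(-1,3).astype(int)
res={}
for n,P,I in(("top",A,At),("side",B,Bt)):
    k=(P[:,2]>.05)&(P[:,2]<.22)&(P[:,0]>.4)&(P[:,0]<.72);P=P[k];I=I[k]
    best=0;rng=np.random.default_rng(0)
    for _ in range(3000):
        a=P[rng.choice(len(P),3,False)];nn=np.cross(a[1]-a[0],a[2]-a[0])
        L=np.linalg.norm(nn)
        if L<1e-5:continue
        nn/=L;nn*=np.sign(nn[2])
        if abs(np.degrees(np.arccos(nn[2]))-30)>5:continue
        i=abs((P-a[0])@nn)<.002
        if i.sum()>best:best=i.sum();bi=i
    Q=P[bi];c=Q.mean(0);nn=np.linalg.svd(Q-c)[2][2];nn*=np.sign(nn[2])
    print(n,len(P),best,"tilt",np.degrees(np.arccos(nn[2])),"yaw of x",np.degrees(np.arctan2(-nn[1],-nn[0])),c)
    x=-nn*nn[2]+[0,0,1];x/=np.linalg.norm(x);y=np.cross(nn,x);R=np.c_[x,y,nn]
    L=(P-c)@R
    l=L[bi];print(" rect",cv2.minAreaRect(l[:,:2].astype(np.float32)),np.percentile(l[:,:2],[1,99],axis=0))
    dark=(I.max(1)<175)&(abs(I[:,2]-I[:,0])<40)&(L[:,2]>.006)&(L[:,2]<.06)
    np.savez(n+"h.npz",P=P,I=I,c=c,R=R,L=L)
E
python3 - <<'E'
import numpy as np
# top: list heights above board along centre bands
d=np.load("toph.npz");L=d["L"]*1000
for x0 in range(-100,100,6):
    k=(L[:,0]>=x0)&(L[:,0]<x0+6)&(L[:,2]>4)&(L[:,2]<62)
    if k.sum()>2: print(x0,k.sum(),"y",L[k,1].min().round(),L[k,1].max().round(),"z",np.percentile(L[k,2],[0,25,50,75,100]).round())
print(d["c"])
E
```

```text
top 2550 871 tilt 30.114450054652174 yaw of x -175.3141498489432 [0.55571603 0.22202243 0.1140999 ]
 rect ((-0.006472878158092499, -0.00589936226606369), (0.16850364208221436, 0.07602532207965851), 0.04356343671679497) [[-0.08808166 -0.04313251]
 [ 0.07600847  0.03140725]]
side 2685 472 tilt 29.94770679464609 yaw of x -174.81029200009672 [0.562069   0.21392411 0.11349466]
 rect ((-0.0022656768560409546, -0.01073213666677475), (0.1638622134923935, 0.08009520173072815), 0.5597466230392456) [[-0.08270488 -0.04843635]
 [ 0.07914372  0.0270033 ]]
-76 12 y -19.0 10.0 z [22. 23. 24. 25. 26.]
-70 48 y -23.0 13.0 z [ 9. 15. 20. 24. 27.]
-64 57 y -26.0 16.0 z [ 8. 12. 15. 24. 28.]
-58 47 y -29.0 17.0 z [ 9. 11. 13. 21. 27.]
-52 102 y -28.0 16.0 z [ 4.  8. 11. 15. 27.]
-46 13 y -27.0 14.0 z [ 5.  7. 11. 19. 26.]
2 3 y 11.0 14.0 z [ 9. 16. 24. 24. 24.]
8 16 y -28.0 17.0 z [ 8. 13. 19. 25. 27.]
14 25 y -27.0 25.0 z [ 5. 12. 24. 25. 50.]
20 189 y -23.0 23.0 z [ 4. 26. 38. 46. 53.]
26 29 y -16.0 10.0 z [19. 37. 39. 45. 52.]
32 6 y -11.0 -3.0 z [36. 36. 37. 38. 39.]
38 5 y -12.0 8.0 z [16. 43. 43. 44. 45.]
44 38 y -20.0 22.0 z [ 5. 43. 45. 46. 48.]
50 46 y -19.0 10.0 z [ 5. 31. 45. 46. 49.]
56 44 y -21.0 9.0 z [ 4. 41. 45. 46. 49.]
62 51 y -20.0 10.0 z [10. 42. 45. 47. 49.]
68 225 y -21.0 9.0 z [ 4. 16. 28. 39. 48.]
74 22 y -18.0 9.0 z [ 6. 20. 24. 30. 44.]
[0.55571603 0.22202243 0.1140999 ]
```

```bash
python3 - <<'E'
import numpy as np
for n,o in(("top",[-.0185,-.0057,.012]),("side",[-.0178,-.0107,.012])):
    d=np.load(n+"h.npz");print(n,d["c"]+d["R"]@o)
E
python3 -m jog '[[0.5,0,0,-0.17,0.155],[0.5,0,0,-0.17,0.155],[0.5,0,0,-0.17,0.155],[0.5,0,0,-0.17,0.155],[0.5,0,0,-0.17,0.155],[0.5,0,0,-0.17,0.155],[0.5,0,0,-0.17,0.155],[0.5,0,0,-0.17,0.155],[0.5,0,0,-0.17,0.155],[0.5,0,0,-0.17,0.155],[0.5,0,0,-0.17,0.155],[0.5,0,0,-0.17,0.155]]' 8
python3 -m jog '[[0.5,0,0,0,0.075],[0.5,-1,1,0,0],[0.5,-1,1,0,0],[0.5,-1,1,0,0],[0.5,-1,1,0,0],[0.5,-1,1,0,0],[0.5,-1,1,0,0],[0.5,-1,1,0,0],[0.5,-1,1,0,0],[0.5,-1,1,0,0],[0.5,-1,1,0,0],[0.5,-1,1,0,0]]'
python3 -m jog '[[0.5,-1,1,0,0],[0.5,-1,1,0,0],[0.5,-1,1,0,0],[0.5,-1,1,0,0],[0.5,-1,1,0,0],[0.5,-1,1,0,0],[0.5,-1,1,0,0],[0.5,-1,1,0,0],[0.5,-1,1,0,0],[0.5,-1,1,0,0],[0.5,-1,1,0,0],[0.5,-1,1,0,0]]'
python3 -m jog '[[0.5,-1,1,0,0],[0.5,-1,0,0,0],[0.5,-1,0,0,0],[0.5,-1,0,0,0],[0.5,-1,0,0,0],[0.5,-1,0,0,0],[0.5,-1,0,0,0],[0.5,-1,0,0,0],[0.5,-1,0,0,0],[0.5,-0.9,0,0,0],[0.5,0,0,0,0],[0.5,0,0,0,0]]'
```

```text
top [0.57720048 0.22950255 0.11519821]
side [0.58242724 0.22651721 0.11500651]
time_s: 1.1
tool_pos: [0.211, 0.6145, 0.2799]
tool_rot: [-180.0, 0.1, 77.0]
force: [-0.0, -0.3, -0.4]
grip_width: 0.0438
grasp_force: 0.0
time_s: 2.1
tool_pos: [0.3621, 0.3411, 0.28]
tool_rot: [-180.0, 0.0, 74.0]
force: [1.0, 0.6, 0.3]
grip_width: 0.044
grasp_force: 0.0
time_s: 3.1
tool_pos: [0.5265, 0.0444, 0.2801]
tool_rot: [-180.0, -0.0, 74.0]
force: [-0.0, 0.5, -0.5]
grip_width: 0.0433
grasp_force: 0.0
time_s: 4.1
tool_pos: [0.4904, -0.1508, 0.2802]
tool_rot: [-180.0, -0.0, 73.8]
force: [1.5, 1.0, 0.3]
grip_width: 0.0437
grasp_force: 0.0
```

```bash

python3 -m jog '[[0.5,-0.97,0.08,0,0.005],[0.5,0,0,1,0],[0.5,0,0,1,0],[0.5,0,0,1,0],[0.5,0,0,1,0],[0.5,0,0,1,0],[0.5,0,0,1,0],[0.5,0,0,1,0],[0.5,0,0,1,0],[0.5,0,0,1,0],[0.5,0,0,1,0],[0.5,0,0,0,0]]'
python3 - <<'E'
from h import *
c=read_camera("side");cv2.imwrite("pics/s1.png",cv2.resize(c["color"][270:470,260:500],(720,600),interpolation=cv2.INTER_CUBIC)[...,::-1])
E
```

```text
time_s: 5.1
tool_pos: [0.4846, -0.1667, 0.0765]
tool_rot: [-179.6, 0.1, 73.9]
force: [-0.5, 0.2, -0.4]
grip_width: 0.0434
grasp_force: 0.0
```

View pics/s1.png

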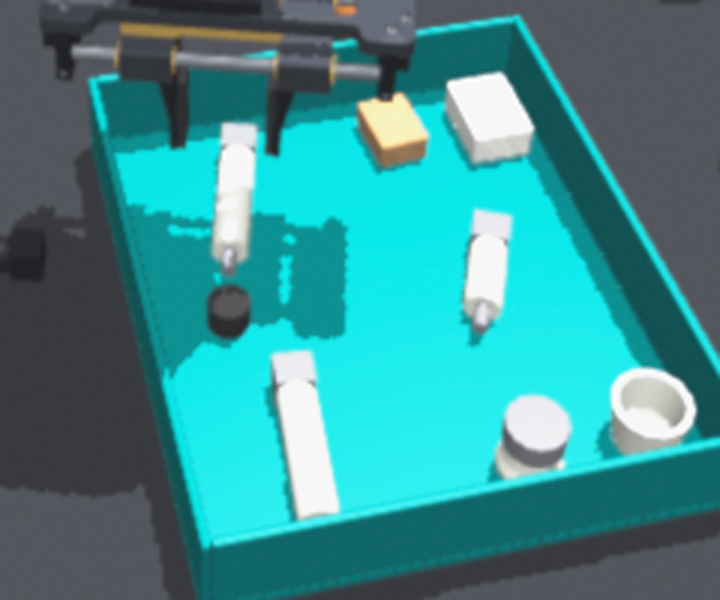

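The fingers straddle the body of the nozzled cartridge (235,200 in the crop), cap at (238,135), nozzle at (229,258). Going down.

```bash

python3 -m jog '[[0.5,-0.1,0.1,1,0],[0.5,0,0,0.8,0],[0.5,0,0,0.5,0],[0.5,0,0,0.2,0],[0.5,0,0,0,0],[0.5,0,0,0,0]]'
```

```text
time_s: 5.65
tool_pos: [0.4891, -0.1717, 0.0312]
tool_rot: [179.9, -0.0, 73.8]
force: [-0.2, -0.7, 0.6]
grip_width: 0.0434
grasp_force: 0.0
```

```bash

python3 -m jog '[[0.5,0,0,0.25,0],[0.5,0,0,0,0],[0,0,0,0,0],[0,0,0,0,0],[0,0,0,0,0],[0,0,0,0,0],[0,0,0,0,0],[0,0,0,0,0]]' 12
python3 -m jog '[[0,0,0,-0.5,0],[0,0,0,-1,0],[0,0,0,-1,0],[0,0,0,-1,0],[0,0,0,-1,0],[0,0,0,0,0],[0,0,0,0,0],[0,0,0,0,0]]'
python3 - <<'E'
from h import *
c=read_camera("side");cv2.imwrite("pics/s2.png",cv2.resize(c["color"][230:430,240:480],(720,600),interpolation=cv2.INTER_CUBIC)[...,::-1]);np.savez("s2.npz",**c)
E
```

```text
time_s: 6.32
tool_pos: [0.4885, -0.1718, 0.0255]
tool_rot: [180.0, -0.0, 73.7]
force: [0.4, 1.2, 0.8]
grip_width: 0.0195
grasp_force: 12.0
time_s: 6.98
tool_pos: [0.488, -0.1715, 0.1151]
tool_rot: [-180.0, -0.0, 73.8]
force: [-0.1, 0.2, -0.1]
grip_width: 0.0192
grasp_force: 12.0
```

View pics/s2.png

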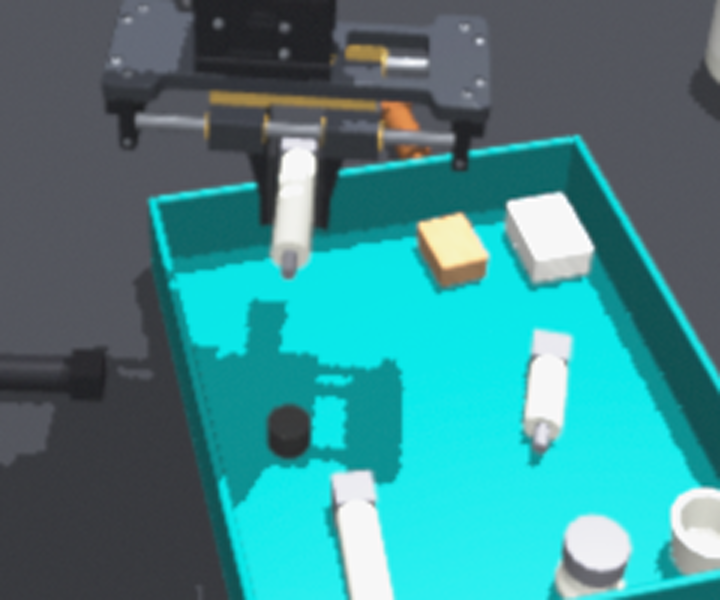

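The cartridge is held level at (290,200) in the crop, nozzle at (289,262), and is over 90 mm up. The tool stays vertical, so I'll tilt the cartridge in the pads by pressing its cap on the tray wall.

```bash

python3 -m jog '[[0,0,0,0,-0.13],[0,0,0,0,-0.13],[0,0,0,0,-0.13],[0,1,0,0,0],[0,0.5,0,0,0],[0,0,0,0,0],[0,0,0,0.9,0],[0,0,0,0.9,0],[0,0,0,0.2,0],[0,0,0,0.2,0],[0,0,0,0,0]]'
python3 -m jog '[[0,0,0,0.2,0],[0,0,0,0.2,0],[0,0,0,0.2,0],[0,0,0,0.2,0],[0,0,0,0.2,0],[0,0,0,0,0],[0,0,0,0,0]]'
python3 - <<'E'
from h import *
c=read_camera("side");cv2.imwrite("pics/s3.png",cv2.resize(c["color"][230:430,240:480],(720,600),interpolation=cv2.INTER_CUBIC)[...,::-1]);np.savez("s3.npz",**c)
E
```

```text
time_s: 7.95
tool_pos: [0.487, -0.1424, 0.0708]
tool_rot: [-179.9, 0.0, 91.3]
force: [-0.2, -0.1, -1.0]
grip_width: 0.0195
grasp_force: 12.0
time_s: 8.53
tool_pos: [0.4877, -0.1417, 0.0512]
tool_rot: [-180.0, 0.0, 91.3]
force: [0.3, -0.1, -0.3]
grip_width: 0.0195
grasp_force: 12.0
```

View pics/s3.png

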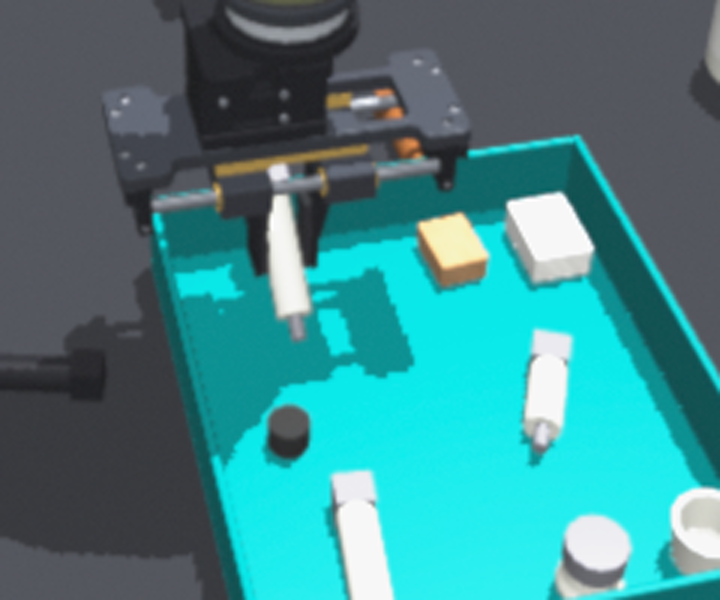

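Cap now rides on the wall rim at (280,175) and the nozzle points down at (296,330): tilted. Grip harder, lift and carry over to the holder.

```bash

python3 -m jog '[[0,0,0,0,0],[0,0,0,-0.5,0],[0,0,0,-1,0],[0,0,0,-1,0],[0,0,0,-1,0],[0,0,0,-1,0],[0,0,0,-1,0],[0,0,0,-1,0],[0,0,0,-1,0],[0,0,0,-1,0],[0,0,0,-1,0],[0,0,0,-1,0]]' 30
python3 -m jog '[[0,0,0,-1,0],[0,0,0,-0.5,0],[0,1,0.36,0,0],[0,1,0.36,0,0],[0,1,0.36,0,0],[0,1,0.36,0,0],[0,1,0.36,0,0],[0,1,0.36,0,0],[0,1,0.36,0,0],[0,1,0.36,0,0],[0,1,0.36,0,0],[0,1,0.36,0,0]]'
python3 -m jog '[[0,1,0.36,0,0],[0,1,0.36,0,0],[0,1,0.36,0,0],[0,1,0.36,0,0],[0,1,0.36,0,0],[0,1,0.36,0,0],[0,1,0.36,0,0],[0,1,0.36,0,0],[0,0.5,0.3,0,0],[0,0,0,0,0]]'
python3 -m jog '[[0,0,0,0,-0.155],[0,0,0,0,-0.155],[0,0,0,0,-0.155],[0,0,0,0,-0.155],[0,0,0,0,-0.155],[0,0,0,0,-0.155],[0,0,0,0,-0.155],[0,0,0,0,-0.155],[0,0,0,0,-0.155],[0,0,0,0,-0.155],[0,0,0,0,-0.155],[0,0,0,0,-0.155]]'
python3 -m jog '[[0,0,0,0,-0.11],[0,0,0,0,-0.11],[0,0,0,0,0],[0,0,0,0,0]]'
```

```text
time_s: 9.58
tool_pos: [0.4872, -0.142, 0.263]
tool_rot: [180.0, -0.0, 91.3]
force: [0.0, 0.6, 0.4]
grip_width: 0.0191
grasp_force: 30.0
time_s: 10.58
tool_pos: [0.5551, 0.0607, 0.2913]
tool_rot: [-180.0, 0.0, 91.3]
force: [0.5, 0.2, -0.5]
grip_width: 0.019
grasp_force: 30.0
time_s: 11.42
tool_pos: [0.615, 0.2352, 0.2901]
tool_rot: [-180.0, 0.0, 91.6]
force: [-1.0, 0.0, -0.2]
grip_width: 0.0191
grasp_force: 30.0
time_s: 12.42
tool_pos: [0.615, 0.2294, 0.2915]
tool_rot: [-179.9, 0.0, 175.2]
force: [-1.4, -0.0, -0.8]
grip_width: 0.0191
grasp_force: 30.0
time_s: 12.75
tool_pos: [0.615, 0.2299, 0.2915]
tool_rot: [-180.0, 0.0, -175.3]
force: [0.2, -0.8, 0.0]
grip_width: 0.0191
grasp_force: 30.0
```

```bash

python3 -m jog '[[0,0,0,1,0],[0,0,0,1,0],[0,0,0,1,0],[0,0,0,1,0],[0,0,0,1,0],[0,0,0,0.5,0],[0,0,0,0,0],[0,0,0,0,0]]'
python3 - <<'E'
from h import *
c=read_camera("side");cv2.imwrite("pics/s4.png",cv2.resize(c["color"][80:240,270:430],(600,600),interpolation=cv2.INTER_CUBIC)[...,::-1]);np.savez("s4.npz",**c)
E
```

```text
time_s: 13.42
tool_pos: [0.6149, 0.2309, 0.1815]
tool_rot: [-180.0, -0.0, -175.2]
force: [0.4, -0.1, 0.7]
grip_width: 0.0193
grasp_force: 30.0
```

View pics/s4.png

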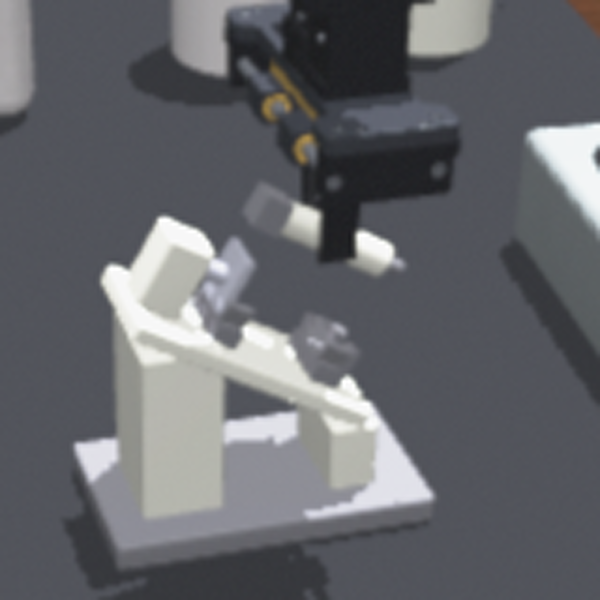

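```bash
python3 - <<'E'
from h import *
c=dict(np.load("s4.npz"));I=c["color"].astype(int)
T=np.array([.615,.230,.1815]);a=np.radians(-175.2);h=np.array([np.cos(a),np.sin(a),0]);n=np.array([-h[1],h[0],0])
C=c["world_from_camera"][:3,3]
def onp(u,v):
    r=c["world_from_camera"][:3,:3]@np.linalg.inv(c["mtx"])@np.array([u,v,1.])
    p=C+r*((T-C)@n)/(r@n);d=p-T;return d@h,d[2]
P=cloud(c)
E=[]
for u in list(range(348,355))+list(range(366,373)):
    col=[v for v in range(125,157) if I[v,u].min()>130]
    if len(col)<3: print(u,col);continue
    E.append((*onp(u,min(col)-.5),*onp(u,max(col)+.5)))
    
E=np.array(E)*1000
for e in E:print(e.round(1))
for i in(0,2):
    p=np.polyfit(E[:,i],E[:,i+1],1);print(np.degrees(np.arctan(p[0])),p[1])
print("tip",np.array(onp(270+401/3.75,80+266/3.75))*1000,"cap end top/bot",onp(270+265/3.75,80+184/3.75),onp(270+245/3.75,80+214/3.75))
E
```

```text
[21.5 15.1 20.9 -6.1]
[19.3 14.8 18.5 -8.8]
[16.9 12.2 16.2 -9.1]
[ 14.7  11.9  13.9 -11.8]
[ 12.4  11.6  11.6 -12.1]
[ 10.1   9.    9.2 -14.8]
[  7.8   8.7   7.  -12.7]
[-20.3  -6.7 -21.5 -31.1]
[-22.6  -7.  -24.  -33.9]
[-25.   -9.8 -26.4 -34.2]
[-27.4 -10.1 -28.9 -37. ]
[-29.8 -12.8 -31.2 -37.3]
[-32.2 -13.1 -33.6 -37.7]
[-34.6 -15.8 -35.8 -35.5]
28.364527967995897 4.011466099032235
29.568188246972777 -18.790512289848408
tip [-47.43312187 -35.69248563] cap end top/bot (np.float64(0.03818251633822628), np.float64(0.027408578229806912)) (np.float64(0.049677539931877096), np.float64(0.010399140532283413))
```

Tilt measures about 29° (top edge 28.4°, bottom edge 29.6°). The image shows the cartridge parallel above the trough, cap at (265,205) and nozzle at (400,265). I'll come down in front of the plunger plate, then push up the slope while watching the force.

```bash

python3 -m jog '[[0,0.2,0,0.7,0],[0,0.2,0,0.7,0],[0,0,0,0.5,0],[0,0,0,0,0],[0,0,0,0,0]]' 40
for i in 1 2 3; do python3 -c "
from cell import env;o=env.get_obs();print(o['force'].round(2),o['tool_pos'].round(4))"; python3 -m jog '[[0,0.0866,0,-0.05,0],[0,0.0866,0,-0.05,0],[0,0,0,0,0]]' | grep -E 'pos|force:'; done
```

```text
time_s: 13.88
tool_pos: [0.6077, 0.2307, 0.1439]
tool_rot: [180.0, 0.1, -175.1]
force: [2.8, 1.2, -3.4]
grip_width: 0.0189
grasp_force: 40.0
[ 2.76  1.21 -3.42] [0.6077 0.2307 0.1439]
tool_pos: [0.6038, 0.2304, 0.146]
force: [2.8, 0.8, -3.6]
grasp_force: 40.0
[ 2.84  0.82 -3.58] [0.6038 0.2304 0.146 ]
tool_pos: [0.6003, 0.2301, 0.1479]
force: [3.7, 1.0, -4.1]
grasp_force: 40.0
[ 3.67  1.04 -4.13] [0.6003 0.2301 0.1479]
tool_pos: [0.5975, 0.2298, 0.1497]
force: [5.7, 1.3, -6.2]
grasp_force: 40.0
```

```bash

python3 -m jog '[[0,-0.13,0,0.075,0],[0,0,0,0,0],[0,0,0,0,0]]' | grep -E 'pos|force:'
python3 -m jog '[[0,0.05,0,0.0866,0],[0,0.05,0,0.0866,0],[0,0,0,0,0]]' | grep -E 'pos|force:'
python3 -m jog '[[0,0.05,0,0.0866,0],[0,0.05,0,0.0866,0],[0,0,0,0,0]]' | grep -E 'pos|force:'
python3 -m jog '[[0,0.05,0,0.0866,0],[0,0,0,0,0],[0,0,0,0,0]]' | grep -E 'pos|force:'
```

```text
tool_pos: [0.5996, 0.2299, 0.1481]
force: [4.8, 1.4, -2.5]
grasp_force: 40.0
tool_pos: [0.5983, 0.2295, 0.1453]
force: [6.1, 0.9, -0.6]
grasp_force: 40.0
tool_pos: [0.5964, 0.2293, 0.142]
force: [6.6, 1.5, -0.7]
grasp_force: 40.0
tool_pos: [0.5955, 0.2293, 0.1404]
force: [5.6, 0.1, -1.1]
grasp_force: 40.0
```

```bash

for i in 1; do
python3 -m jog '[[0,0.05,0,0.0866,0],[0,0,0,0,0]]' | grep -E 'pos|force:'
python3 -m jog '[[0,0.05,0,0.0866,0],[0,0,0,0,0]]' | grep -E 'pos|force:'
python3 -m jog '[[0,0.05,0,0.0866,0],[0,0,0,0,0]]' | grep -E 'pos|force:'
python3 -m jog '[[0,0.05,0,0.0866,0],[0,0,0,0,0]]' | grep -E 'pos|force:'; done
python3 - <<'E'
from h import *
c=read_camera("side");cv2.imwrite("pics/s5.png",cv2.resize(c["color"][110:230,280:400],(600,600),interpolation=cv2.INTER_CUBIC)[...,::-1]);np.savez("s5.npz",**c)
E
```

```text
tool_pos: [0.5946, 0.2292, 0.1387]
force: [6.2, 0.5, -1.2]
grasp_force: 40.0
tool_pos: [0.5943, 0.2292, 0.1378]
force: [6.5, 0.0, 1.9]
grasp_force: 40.0
tool_pos: [0.5943, 0.2292, 0.1372]
force: [6.4, 0.7, 3.9]
grasp_force: 40.0
tool_pos: [0.5943, 0.2293, 0.1366]
force: [6.4, -0.0, 7.4]
grasp_force: 40.0
```

View pics/s5.png

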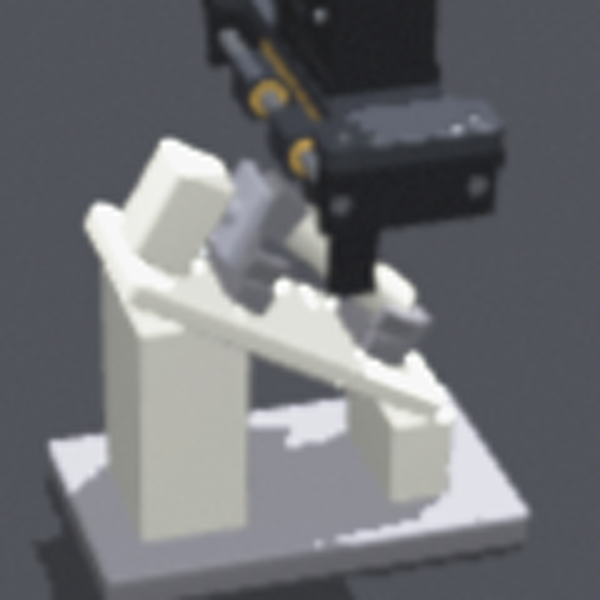

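The cartridge stopped about 12 mm down. The white body end at (405,285) seems near or over the stop at (410,320). I'll check in cradle coordinates from depth.

```bash
python3 - <<'E'
from h import *
c=dict(np.load("s5.npz"));P=cloud(c);I=c["color"].astype(int)
o=np.array([.5824,.2265,.115])
a=np.radians(-175.1);s,k=.5,.8660
x=np.array([k*np.cos(a),k*np.sin(a),s]);y=np.array([-np.sin(a),np.cos(a),0]);z=np.cross(x,y);R=np.c_[x,y,z]
for v in range(158,184,2):
    print(v,' '.join("%d:%s%d"%(u,tuple(((P[v,u]-o)@R*1000).round().astype(int)),I[v,u].mean()) for u in range(352,370,2)))
E
```

```text
158 352:(np.int64(3), np.int64(19), np.int64(36))33 354:(np.int64(-1), np.int64(19), np.int64(38))34 356:(np.int64(-158), np.int64(-239), np.int64(-41))76 358:(np.int64(-161), np.int64(-234), np.int64(-37))85 360:(np.int64(-166), np.int64(-232), np.int64(-35))85 362:(np.int64(-174), np.int64(-237), np.int64(-34))85 364:(np.int64(-176), np.int64(-231), np.int64(-30))86 366:(np.int64(-182), np.int64(-233), np.int64(-28))85 368:(np.int64(-183), np.int64(-226), np.int64(-24))86
160 352:(np.int64(-1), np.int64(17), np.int64(31))32 354:(np.int64(-4), np.int64(18), np.int64(33))37 356:(np.int64(-151), np.int64(-221), np.int64(-41))80 358:(np.int64(-156), np.int64(-220), np.int64(-38))85 360:(np.int64(-163), np.int64(-222), np.int64(-37))86 362:(np.int64(-168), np.int64(-222), np.int64(-34))86 364:(np.int64(-168), np.int64(-214), np.int64(-30))85 366:(np.int64(-178), np.int64(-220), np.int64(-29))86 368:(np.int64(-179), np.int64(-213), np.int64(-25))86
162 352:(np.int64(-3), np.int64(19), np.int64(27))34 354:(np.int64(-7), np.int64(18), np.int64(29))53 356:(np.int64(-153), np.int64(-218), np
[... 4348 characters left out ...]
5))107 362:(np.int64(-68), np.int64(-11), np.int64(-13))194 364:(np.int64(-143), np.int64(-122), np.int64(-50))102 366:(np.int64(-146), np.int64(-117), np.int64(-46))85 368:(np.int64(-152), np.int64(-118), np.int64(-45))86
182 352:(np.int64(-23), np.int64(29), np.int64(-12))238 354:(np.int64(-30), np.int64(25), np.int64(-11))247 356:(np.int64(-38), np.int64(20), np.int64(-12))167 358:(np.int64(-42), np.int64(19), np.int64(-10))111 360:(np.int64(-49), np.int64(16), np.int64(-10))145 362:(np.int64(-60), np.int64(6), np.int64(-11))247 364:(np.int64(-139), np.int64(-109), np.int64(-51))226 366:(np.int64(-144), np.int64(-109), np.int64(-49))87 368:(np.int64(-149), np.int64(-109), np.int64(-47))85
```

```bash
python3 - <<'E'
from h import *
c=dict(np.load("s5.npz"));I=c["color"].astype(int)
T=np.array([.5943,.2292,.1366]);a=np.radians(-175.1);h=np.array([np.cos(a),np.sin(a),0]);n=np.array([-h[1],h[0],0])
C=c["world_from_camera"][:3,3]
def onp(u,v):
    r=c["world_from_camera"][:3,:3]@np.linalg.inv(c["mtx"])@np.array([u,v,1.])
    p=C+r*((T-C)@n)/(r@n);d=p-T;return np.array([d@h,d[2]])*1000
W=lambda u,v:I[v,u].min()>125
for u in list(range(336,347))+list(range(354,364)):
    col=[v for v in range(145,172) if W(u,v)]
    if col: print(u,min(col),max(col),onp(u,min(col)-.5).round(1))
E
```

```text
336 165 171 [ 26.1 -11.6]
337 158 171 [24.1  5.4]
338 156 171 [21.9 10. ]
339 155 171 [19.7 12.1]
340 153 171 [17.5 16.7]
341 152 171 [15.3 18.8]
342 152 171 [13.  18.5]
343 155 171 [10.5 10.8]
344 157 171 [8.1 5.6]
345 169 171 [  4.9 -24.8]
346 169 171 [  2.6 -25.1]
354 169 171 [-16.3 -28. ]
355 163 171 [-18.1 -13. ]
356 163 171 [-20.4 -13.4]
357 163 171 [-22.8 -13.7]
358 163 171 [-25.2 -14.1]
359 164 171 [-27.6 -16.9]
360 165 171 [-30.1 -19.8]
361 166 171 [-32.6 -22.7]
362 167 171 [-35.1 -25.6]
363 171 171 [-38.  -36.3]
```

The upper edge shows the cartridge has pivoted to about 42°: nozzle end down on the lower saddle, cap end still high on the plunger plate. I'll ease the grip so it can pivot back, and press on down.

```bash

python3 -m jog '[[0,0,0,0,0],[0,0,0,0,0]]' 12 | grep -E 'pos|force:'
python3 -m jog '[[0,0.05,0,0.0866,0],[0,0,0,0,0]]' | grep -E 'pos|force:'
python3 -m jog '[[0,0.05,0,0.0866,0],[0,0,0,0,0]]' | grep -E 'pos|force:'
python3 - <<'E'
from h import *
c=read_camera("side");np.savez("s6.npz",**c);I=c["color"].astype(int)
T=env.get_obs()["tool_pos"];a=np.radians(-175.1);h=np.array([np.cos(a),np.sin(a),0]);n=np.array([-h[1],h[0],0])
C=c["world_from_camera"][:3,3]
def onp(u,v):
    r=c["world_from_camera"][:3,:3]@np.linalg.inv(c["mtx"])@np.array([u,v,1.])
    p=C+r*((T-C)@n)/(r@n);d=p-T;return np.array([d@h,d[2]])*1000
for u in list(range(337,346))+list(range(354,364)):
    col=[v for v in range(145,172) if I[v,u].min()>125]
    if col: print(u,min(col),onp(u,min(col)-.5).round(1))
E
```

```text
tool_pos: [0.5945, 0.2294, 0.1362]
force: [8.8, 1.2, 4.8]
grasp_force: 12.0
tool_pos: [0.5934, 0.2293, 0.135]
force: [7.8, 1.0, 7.8]
grasp_force: 12.0
tool_pos: [0.5924, 0.2294, 0.1333]
force: [7.2, -0.1, 8.3]
grasp_force: 12.0
337 158 [22.1  8.6]
338 156 [19.9 13.1]
339 155 [17.7 15.3]
340 152 [15.5 22.3]
341 153 [13.2 19.5]
342 157 [10.7  9.4]
343 159 [8.3 4.1]
344 169 [  5.3 -21.3]
345 171 [  2.8 -26.8]
354 163 [-17.7  -9.6]
355 162 [-20.   -7.4]
356 162 [-22.3  -7.7]
357 163 [-24.8 -10.6]
358 164 [-27.3 -13.5]
359 164 [-29.7 -13.8]
360 165 [-32.1 -16.7]
361 166 [-34.6 -19.6]
362 166 [-37.  -19.9]
363 167 [-39.5 -22.9]
```

The fingers slid on the body, and with the cap high the spring would only jack it further up. So I'll seat the cap first instead. Lift off, press the body's lower end on the stop top (which brings the cap down onto its saddle), push back the plunger, then let the nozzle end drop.

```bash

python3 -m jog '[[0,0,0,0,0],[0,-0.1,0,-0.12,0],[0,-0.1,0,-0.12,0],[0,-0.1,0,-0.12,0],[0,-0.1,0,-0.12,0],[0,-0.1,0,-0.12,0],[0,-0.1,0,-0.12,0],[0,-0.1,0,-0.12,0],[0,-0.1,0,-0.12,0],[0,-0.2,0,-0.1,0],[0,-0.2,0,-0.1,0],[0,0,0,0,0]]' 25
cat > m.py <<'E'
from h import *
import sys
c=read_camera("side");I=c["color"].astype(int);o=env.get_obs();print(o["tool_pos"].round(4),o["force"].round(1),o["time_s"])
T=o["tool_pos"];a=np.radians(-175.1);h=np.array([np.cos(a),np.sin(a),0]);n=np.array([-h[1],h[0],0])
C=c["world_from_camera"][:3,3];M=c["world_from_camera"][:3,:3]
def onp(u,v):
    r=M@np.linalg.inv(c["mtx"])@np.array([u,v,1.])
    p=C+r*((T-C)@n)/(r@n);d=p-T;return np.array([d@h,d[2]])*1000
def px(hh,z):
    q=M.T@(T+h*hh/1000+[0,0,z/1000]-C);q=c["mtx"]@q;return q[:2]/q[2]
u0,v0=px(0,-8)
np.savez("last.npz",**c)
im=c["color"][int(v0)-60:int(v0)+60,int(u0)-60:int(u0)+60]
cv2.imwrite("pics/last.png",cv2.resize(im,(600,600),interpolation=cv2.INTER_CUBIC)[...,::-1])
for u in range(int(px(45,0)[0]),int(px(-52,0)[0])):
    vc=px(onp(u,v0)[0],0)[1]
    col=[v for v in range(int(vc)-22,int(vc)+30) if I[v,u].min()>125]
    if col: 
        print(u,onp(u,min(col)-.5).round(0),onp(u,max(col)+.5).round(0)[1],end=" | ")
E
python3 m.py
```

```text
time_s: 17.9
tool_pos: [0.6128, 0.2312, 0.1532]
tool_rot: [180.0, 0.0, -175.1]
force: [0.5, -0.1, 0.0]
grip_width: 0.0194
grasp_force: 25.0
[0.6124 0.2312 0.1528] [ 0.3  0.2 -0.5] 17.95
335 [47. 16.] -74.0 | 336 [45. 14.] -74.0 | 337 [43.  8.] -72.0 | 338 [41. 27.] -72.0 | 339 [38. 29.] -73.0 | 340 [36. 31.] -73.0 | 341 [34. 33.] -73.0 | 342 [32. 35.] -74.0 | 343 [ 28. -38.] -74.0 | 344 [ 25. -38.] -75.0 | 345 [ 23. -41.] -72.0 | 346 [22.  8.] -73.0 | 347 [20. 13.] -73.0 | 348 [18. 15.] -73.0 | 349 [16. 17.] -74.0 | 350 [13. 21.] -74.0 | 351 [11. 19.] -75.0 | 352 [ 9. 16.] -75.0 | 353 [6. 8.] -4.0 | 357 [ -5. -43.] -53.0 | 358 [ -7. -38.] -54.0 | 359 [-10. -39.] -46.0 | 360 [-12. -39.] -60.0 | 361 [-15. -42.] -60.0 | 362 [-16. -27.] -63.0 | 363 [-18. -12.] -63.0 | 364 [-20.  -7.] -61.0 | 365 [-22.  -8.] -38.0 | 366 [-25. -11.] -41.0 | 367 [-27. -13.] -41.0 | 368 [-30. -14.] -42.0 | 369 [-32. -17.] -39.0 | 370 [-35. -19.] -40.0 | 371 [-37. -22.] -40.0 | 372 [-40. -25.] -41.0 | 373 [-43. -38.] -41.0 |
```

Free again, at 42° with the grip about 3 mm capward of mid-body. Now set the lower body edge on the stop and press.

```bash

python3 -m jog '[[0,0.28,0,0.13,0],[0,0.28,0,0.13,0],[0,0,0,0,0],[0,0,0,0,0]]' 15 | grep -E 'pos|force:'
python3 -m jog '[[0,0.1,0,0.173,0],[0,0,0,0,0]]' | grep -E 'pos|force:'
python3 -m jog '[[0,0.1,0,0.173,0],[0,0,0,0,0]]' | grep -E 'pos|force:'
python3 -m jog '[[0,0.1,0,0.173,0],[0,0,0,0,0]]' | grep -E 'pos|force:'
python3 m.py
```

```text
tool_pos: [0.6004, 0.23, 0.147]
force: [1.2, -0.5, 0.6]
grasp_force: 15.0
tool_pos: [0.5986, 0.2299, 0.1432]
force: [0.8, -0.3, 2.0]
grasp_force: 15.0
tool_pos: [0.5975, 0.2299, 0.1402]
force: [3.1, 0.1, 2.6]
grasp_force: 15.0
tool_pos: [0.5975, 0.2299, 0.1392]
force: [3.7, -0.2, 9.4]
grasp_force: 15.0
[0.5976 0.2299 0.1392] [ 3.2 -0.9 10.3] 18.8333
329 [46. 32.] -74.0 | 330 [44. 36.] -53.0 | 331 [41. 38.] -53.0 | 332 [39. 40.] -56.0 | 333 [37. 38.] -57.0 | 334 [35. 37.] -57.0 | 335 [32. 39.] -60.0 | 336 [30. 39.] -61.0 | 337 [28. 36.] -61.0 | 338 [26. 34.] -64.0 | 339 [ 22. -18.] -64.0 | 340 [ 20. -21.] -67.0 | 341 [18. 14.] -68.0 | 342 [16. 16.] -68.0 | 343 [14. 15.] -71.0 | 344 [12. 13.] -71.0 | 345 [9. 5.] -72.0 | 346 [  6. -28.] -75.0 | 347 [  3. -28.] -75.0 | 348 [  1. -31.] -76.0 | 349 [ -2. -44.] -73.0 | 350 [ -4. -47.] -74.0 | 351 [ -7. -53.] -74.0 | 352 [ -8. -30.] -75.0 | 353 [-11. -28.] -75.0 | 354 [-13. -28.] -75.0 | 355 [-15. -29.] -76.0 | 356 [-18. -26.] -76.0 | 357 [-19. -12.] -74.0 | 358 [-22. -14.] -74.0 | 359 [-24. -17.] -75.0 | 360 [-27. -20.] -75.0 | 361 [-29. -26.] -75.0 | 362 [-32. -28.] -76.0 | 363 [-34. -31.] -76.0 | 364 [-37. -42.] -74.0 | 365 [-40. -45.] -74.0 |
```

View pics/last.png

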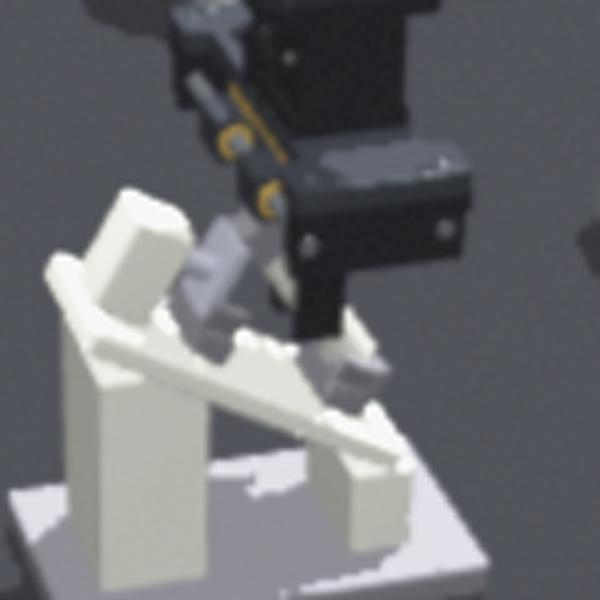

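The cap (262,225) is jammed high against the plate edge and the body end (360,340) sits inside the stop: still too steep. I'll lift off, flatten the tilt to about 22° by pressing the nozzle on the free table left of the holder, then come back cap-low.

```bash

python3 -m jog '[[0,0,0,0,0],[0,-0.1,0,-0.12,0],[0,-0.2,0,-0.3,0],[0,-0.2,0,-0.5,0],[0,-0.2,0,-1,0],[0,-0.2,0,-1,0],[0,0,0,-1,0],[0,0,0,-1,0],[0,0,0,-0.5,0],[0,0,1,0,0],[0,0,1,0,0],[0,0,1,0,0]]' 20
python3 -m jog '[[0,0,1,0,0],[0,0,1,0,0],[0,0,1,0,0],[0,0,1,0,0],[0,0,0,0,0],[0,0,0,1,0],[0,0,0,1,0],[0,0,0,1,0],[0,0,0,1,0],[0,0,0,1,0],[0,0,0,0.5,0],[0,0,0,0,0]]'
```

```text
time_s: 19.83
tool_pos: [0.6074, 0.2911, 0.2446]
tool_rot: [-180.0, -0.1, -175.2]
force: [0.0, 0.0, -0.9]
grip_width: 0.0194
grasp_force: 20.0
time_s: 20.83
tool_pos: [0.5991, 0.3689, 0.1312]
tool_rot: [-179.8, -0.3, -175.1]
force: [-0.3, -0.5, -0.1]
grip_width: 0.0193
grasp_force: 20.0
```

```bash
python3 m.py
```

```text
[0.6001 0.3696 0.1333] [-0.2 -0.5  0. ] 20.8833
318 [ 47. -11.] -79.0 | 319 [ 45. -14.] -79.0 | 320 [ 42. -14.] -80.0 | 321 [ 40. -15.] -77.0 | 322 [ 37. -18.] -78.0 | 323 [ 35. -18.] -78.0 | 324 [32. 36.] -78.0 | 325 [30. 36.] -73.0 | 326 [27. 36.] -79.0 | 327 [25. 33.] -80.0 | 328 [ 22. -38.] -80.0 | 329 [ 19. -33.] -77.0 | 330 [17. 14.] -78.0 | 331 [15. 14.] -78.0 | 332 [12. 11.] -73.0 | 333 [10. 10.] -68.0 | 334 [  7. -30.] -63.0 | 335 [  4. -33.] -80.0 | 336 [  1. -39.] -80.0 | 337 [ -1. -42.] -53.0 | 340 [ -9. -29.] -37.0 | 341 [-11. -29.] -40.0 | 342 [-14. -30.] -43.0 | 343 [-16. -17.] -46.0 | 344 [-19. -14.] -50.0 | 345 [-21. -17.] -47.0 | 346 [-24. -20.] -48.0 | 347 [-27. -23.] -48.0 | 348 [-29. -29.] -48.0 | 349 [-32. -32.] -43.0 |
```

```bash

python3 -m jog '[[0,0,0,1,0],[0,0,0,1,0],[0,0,0,1,0],[0,0,0,0.6,0],[0,0,0,0,0],[0,0,0,0.2,0],[0,0,0,0.2,0],[0,0,0,0.2,0],[0,0,0,0,0]]' 10
python3 -m jog '[[0,0,0,0.2,0],[0,0,0,0.2,0],[0,0,0,0.2,0],[0,0,0,0,0],[0,0,0,0,0]]'
python3 m.py
```

```text
time_s: 21.63
tool_pos: [0.6015, 0.3709, 0.0514]
tool_rot: [180.0, 0.1, -175.1]
force: [0.4, -0.3, 0.1]
grip_width: 0.0195
grasp_force: 10.0
time_s: 22.05
tool_pos: [0.6016, 0.3713, 0.0398]
tool_rot: [179.9, 0.1, -175.1]
force: [0.2, 1.2, 1.8]
grip_width: 0.0194
grasp_force: 10.0
[0.6017 0.3713 0.0398] [0.  1.1 1.8] 22.1
319 [46. 63.] -86.0 | 320 [43. 62.] -87.0 | 321 [41. 65.] -84.0 | 322 [38. 64.] -85.0 | 323 [36. 64.] -85.0 | 324 [33. 64.] -86.0 | 325 [31. 63.] -86.0 | 326 [28. 63.] -87.0 | 327 [26. 57.] -87.0 | 328 [23. 54.] -84.0 | 329 [21. 59.] -85.0 | 330 [18. 62.] -85.0 | 331 [16. 64.] -86.0 | 332 [13. 64.] -86.0 | 333 [10. 63.] -87.0 | 334 [ 8. 63.] -87.0 | 335 [ 5. 57.] -88.0 | 336 [ 3. 54.] -85.0 | 337 [ 0. 51.] -85.0 | 338 [-4.  0.] -86.0 | 339 [-6.  0.] -86.0 | 340 [-9. -0.] -87.0 | 341 [-12.  -4.] -87.0 | 342 [-14.  -4.] -88.0 | 343 [-17.  -4.] -85.0 | 344 [-20.  -5.] -85.0 | 345 [-22.  -8.] -86.0 | 346 [-25.  -9.] -86.0 | 347 [-28. -12.] -87.0 | 348 [-30. -12.] -87.0 | 349 [-33.  -7.] -88.0 | 350 [-36.  -7.] -85.0 | 351 [-38.  -2.] -86.0 | 352 [-41.  -2.] -86.0 | 353 [-44. -11.] -87.0 | 354 [-46.  -9.] -87.0 | 355 [-49.  -6.] -87.0 |
```

```bash

python3 -m jog '[[0,0,0,0.15,0],[0,0,0,0.15,0],[0,0,0,0,0],[0,0,0,0,0]]'| grep -E 'pos|force:'
python3 -m jog '[[0,0,0,-0.5,0],[0,0,0,-1,0],[0,0,0,-1,0],[0,0,0,-1,0],[0,0,0,-1,0],[0,0,0,-1,0],[0,0,0,-1,0],[0,0,0,-1,0],[0,0,0,0,0]]' 35 | grep -E 'pos|force:'
python3 m.py
```

```text
tool_pos: [0.6011, 0.3703, 0.0323]
force: [-0.1, 0.4, 0.4]
grasp_force: 10.0
tool_pos: [0.6033, 0.371, 0.1885]
force: [0.6, 0.2, 0.4]
grasp_force: 35.0
[0.6024 0.3707 0.186 ] [-0.1  0.2 -0.5] 23.2333
319 [46. 55.] -75.0 | 320 [44. 55.] -75.0 | 321 [42. 55.] -76.0 | 322 [39. 57.] -73.0 | 323 [37. 57.] 38.0 | 324 [35. 56.] 35.0 | 325 [32. 51.] 32.0 | 326 [30. 49.] 32.0 | 327 [27. 46.] 7.0 | 328 [25. 43.] 7.0 | 329 [23. 41.] 4.0 | 330 [20. 41.] 4.0 | 331 [18. 40.] 1.0 | 332 [15. 23.] 1.0 | 333 [13. 20.] -2.0 | 334 [10. 20.] -2.0 | 335 [ 8. 17.] -5.0 | 336 [ 5. 17.] 5.0 | 346 [-20.   2.] -21.0 | 347 [-22.   2.] -24.0 | 348 [-25.  -1.] -27.0 | 349 [-27.  -1.] -27.0 | 350 [-30.  -4.] -27.0 | 351 [-32.  -4.] -27.0 | 352 [-35.  -7.] -25.0 | 353 [-37.  -8.] -26.0 | 354 [-40. -10.] -26.0 | 355 [-43. -21.] -26.0 |
```

The tilt is now about 31°, but the fingers slid deep on the body. I'll set the cartridge flat on open table, regrip it higher and off-centre, and insert it level with the cap entering first.

```bash

python3 -m jog '[[0,-1,0,0.5,0],[0,-1,0,1,0],[0,-1,0,1,0],[0,-1,0,1,0],[0,-0.7,0,1,0],[0,0,0,1,0],[0,0,0,1,0],[0,0,0,0.6,0],[0,0,0,0,0],[0,0,0,0.4,0],[0,0,0,0.4,0],[0,0,0,0,0]]' 10 | grep -E 'pos|force:'
python3 -m jog '[[0.35,0,0,0,0],[0.35,0,0,0,0],[0.35,0,0,0,0],[0.35,0,0,0,0]]'
cat > f.py <<'E'
from h import *
c=read_camera("side");I=c["color"].astype(int);o=env.get_obs();T=o["tool_pos"];print(T,o["time_s"])
P=cloud(c)
d=np.linalg.norm(P[...,:2]-T[:2],axis=-1)
m=(I.min(-1)>125)&(P[...,2]>.002)&(P[...,2]<.045)&(d<.08)
n,l,st,ce=cv2.connectedComponentsWithStats(m.astype(np.uint8));print(st[1:])
a=np.radians(-175.1);h=np.array([np.cos(a),np.sin(a)]);y=np.array([np.sin(a),-np.cos(a)])
v,u=np.nonzero(m);W=P[v,u];q=(W[:,:2]-T[:2])
print("h",np.percentile(q@h,[1,50,99])*1000,"y",np.percentile(q@y,[1,50,99])*1000,"z",np.percentile(W[:,2],[1,50,99]))
g=(I.max(-1)<150)&(I.min(-1)>95)&(P[...,2]>.004)&(P[...,2]<.045)&(d<.09)&(abs((P[...,:2]-T[:2])@y)<.02)
v,u=np.nonzero(g);W=P[v,u];q=(W[:,:2]-T[:2])@h*1000;print("grey",np.sort(q).round(0)[::max(1,len(q)//25)])
E
python3 f.py
```

```text
tool_pos: [0.6945, 0.379, 0.0247]
force: [0.9, 0.2, 0.5]
grasp_force: 10.0
time_s: 24.57
tool_pos: [0.6949, 0.3787, 0.0256]
tool_rot: [180.0, 0.1, -175.1]
force: [-0.0, -0.7, 0.1]
grip_width: 0.0297
grasp_force: 0.0
[0.69482039 0.37862215 0.02540586] 24.6167
[[379 166   9   8  50]
 [362 168   9   8  51]
 [365 184   1   1   1]
 [367 186   1   1   1]]
h [-43.62974588   7.13210035  30.20191475] y [-43.03200988  -7.2767127    5.41147862] z [0.00220869 0.01608408 0.02852797]
grey [-42. -40. -31. -18.   8.  11.  13.  18.]
```

```bash

python3 -m jog '[[0.35,-0.2,0,0.2,0],[0.35,0,0,0,0],[0,0,0,0,0],[0,0,0,0,0],[0,0,0,0,0],[0,0,0,-0.5,0],[0,0,0,-1,0],[0,0,0,-1,0],[0,0,0,-1,0],[0,0,0,-1,0],[0,0,0,-1,0],[0,0,0,-1,0]]' 20
python3 -m jog '[[0,0,0,-1,0],[0,0,0,-1,0],[0,0.57,-1,-0.5,0],[0,0.57,-1,0,0],[0,0.57,-1,0,0],[0,0.57,-1,0,0],[0,0.57,-1,0,0],[0,0.57,-1,0,0],[0,0.57,-1,0,0],[0,0,-0.1,0,0],[0,0,0,0,0]]'
python3 m.py
```

```text
time_s: 25.62
tool_pos: [0.6986, 0.3789, 0.1529]
tool_rot: [180.0, 0.0, -175.1]
force: [0.2, 0.1, 0.3]
grip_width: 0.0195
grasp_force: 20.0
time_s: 26.53
tool_pos: [0.6316, 0.2287, 0.2024]
tool_rot: [180.0, 0.1, -175.3]
force: [-0.6, -0.4, 0.1]
grip_width: 0.019
grasp_force: 20.0
[0.6315 0.2307 0.202 ] [-0.2  0.4 -1.7] 26.5833
345 [45.  0.] -6.0 | 346 [43.  0.] -9.0 | 347 [41. -0.] -21.0 | 348 [39.  2.] -21.0 | 349 [36.  2.] -22.0 | 350 [34.  1.] -22.0 | 351 [32.  1.] -22.0 | 352 [30.  1.] -23.0 | 353 [27.  1.] -21.0 | 354 [25.  0.] -21.0 | 355 [23. -0.] -21.0 | 356 [21.  2.] -21.0 | 357 [18.  2.] -22.0 | 358 [16.  1.] -22.0 | 359 [14.  1.] -22.0 | 360 [12.  1.] -23.0 | 361 [9. 1.] -21.0 | 362 [7. 0.] -21.0 | 363 [5. 0.] -14.0 | 373 [-18.  -3.] -10.0 | 374 [-20.   2.] -22.0 | 375 [-22.   1.] -22.0 | 376 [-25.   1.] -23.0 | 377 [-27.   1.] -21.0 | 378 [-29.   0.] -21.0 | 379 [-32.  -5.] -16.0 | 380 [-34.  -5.] -14.0 | 381 [-37.  -5.] -12.0 | 382 [-39.  -5.] -13.0 | 383 [-41.  -6.] -13.0 |
```

Level, axis 10 mm below the TCP, grip 14 mm nozzle-ward of mid-body. Down in front of the plate, then cap in.

```bash

python3 -m jog '[[0,0,0,0.8,0],[0,0,0,0.8,0],[0,0,0,0.8,0],[0,0,0,0,0],[0,0.25,0,0,0],[0,0.25,0,0,0],[0,0,0,0,0]]' 25| grep -E 'pos|force:'
python3 -m jog '[[0,0.1,0,0.1,0],[0,0,0,0,0]]'| grep -E 'pos|force:'
python3 -m jog '[[0,0.1,0,0.1,0],[0,0,0,0,0]]'| grep -E 'pos|force:'
python3 -m jog '[[0,0.0,0,0.1,0],[0,0,0,0,0]]'| grep -E 'pos|force:'
python3 m.py
```

```text
tool_pos: [0.6212, 0.2307, 0.1543]
force: [0.2, 1.0, -0.7]
grasp_force: 25.0
tool_pos: [0.6198, 0.23, 0.1519]
force: [1.4, -0.1, 0.3]
grasp_force: 25.0
tool_pos: [0.6184, 0.23, 0.1497]
force: [3.8, 2.2, 0.1]
grasp_force: 25.0
tool_pos: [0.6185, 0.2299, 0.1477]
force: [4.7, 1.8, 2.5]
grasp_force: 25.0
[0.6185 0.2298 0.1478] [5.3 2.5 2.9] 27.7167
338 [47.  4.] -71.0 | 339 [44.  4.] -72.0 | 340 [42.  4.] -75.0 | 341 [40.  3.] -73.0 | 342 [37.  3.] -73.0 | 343 [35.  3.] -73.0 | 344 [33.  3.] -74.0 | 345 [31.  2.] -74.0 | 346 [28.  2.] -74.0 | 347 [26.  4.] -75.0 | 348 [24.  4.] -73.0 | 349 [21.  3.] -73.0 | 350 [19.  3.] -73.0 | 351 [17.  3.] -74.0 | 352 [15.  2.] -74.0 | 353 [12.  2.] -74.0 | 354 [10.  2.] -75.0 | 355 [8. 1.] -75.0 | 356 [5. 1.] -9.0 | 359 [ -3. -32.] -38.0 | 360 [ -6. -33.] -74.0 | 361 [ -8. -36.] -75.0 | 362 [-12. -70.] -75.0 | 363 [-15. -70.] -76.0 | 366 [-18.   0.] -20.0 | 367 [-20.   2.] -22.0 | 368 [-23.   2.] -23.0 | 369 [-25.   2.] -23.0 | 370 [-27.   2.] -24.0 | 371 [-30.  -1.] -21.0 | 372 [-32.  -4.] -17.0 | 373 [-35.  -7.] -14.0 | 374 [-37.  -7.] -15.0 | 375 [-40.  -8.] -15.0 | 376 [-42.  -8.] -13.0 |
```

```bash

python3 -m jog '[[0,0.11,0.04,0.1,0],[0,0.11,0,0.1,0],[0,0,0,0,0]]'| grep -E 'pos|force:'
python3 -m jog '[[0,0.11,0,0.1,0],[0,0.11,0,0.09,0],[0,0,0,0,0]]'| grep -E 'pos|force:'
python3 m.py
```

```text
tool_pos: [0.6164, 0.23, 0.1447]
force: [10.2, 2.3, 2.7]
grasp_force: 25.0
tool_pos: [0.6123, 0.2296, 0.1409]
force: [11.3, 2.1, 1.9]
grasp_force: 25.0
[0.6123 0.2296 0.1409] [10.1  1.8  1.9] 28.2667
335 [47. 29.] -61.0 | 336 [45. 24.] -61.0 | 337 [43. 11.] -64.0 | 338 [40.  9.] -65.0 | 339 [38.  8.] -65.0 | 340 [36.  8.] -68.0 | 341 [33.  8.] -68.0 | 342 [31.  7.] -69.0 | 343 [29.  7.] -72.0 | 344 [27.  7.] -72.0 | 345 [24.  6.] -75.0 | 346 [22.  6.] -73.0 | 347 [20.  6.] -73.0 | 348 [17.  6.] -74.0 | 349 [15.  5.] -74.0 | 350 [13.  5.] -75.0 | 351 [10.  5.] -75.0 | 352 [8. 4.] -75.0 | 353 [6. 1.] -76.0 | 354 [  1. -65.] -73.0 | 355 [ -2. -66.] -74.0 | 356 [ -4. -66.] -74.0 | 357 [ -7. -69.] -75.0 | 358 [ -7. -30.] -75.0 | 359 [-10. -28.] -75.0 | 360 [-12. -29.] -76.0 | 361 [-14. -29.] -73.0 | 362 [-17. -42.] -74.0 | 363 [-18.  -4.] -74.0 | 364 [-20.   0.] -75.0 | 365 [-22.  -0.] -75.0 | 366 [-25.  -0.] -26.0 | 367 [-27.  -1.] -26.0 | 368 [-29.  -1.] -26.0 | 369 [-32.  -4.] -24.0 | 370 [-34.  -7.] -19.0 | 371 [-37. -10.] -20.0 | 372 [-40. -12.] -20.0 | 373 [-42. -13.] -18.0 | 374 [-44. -13.] -18.0 |
```

```bash

python3 -m jog '[[0,0.07,0,0.13,0],[0,0.07,0,0.13,0],[0,0,0,0,0]]'| grep -E 'pos|force:'
python3 -m jog '[[0,0.07,0,0.13,0],[0,0.07,0,0.13,0],[0,0,0,0,0]]'| grep -E 'pos|force:'
python3 m.py
```

```text
tool_pos: [0.6088, 0.2294, 0.135]
force: [10.6, 1.7, 1.0]
grasp_force: 25.0
tool_pos: [0.6058, 0.2293, 0.13]
force: [8.8, 2.3, 0.5]
grasp_force: 25.0
[0.6059 0.2292 0.13  ] [ 8.4  1.9 -0.5] 28.8167
332 [48. 50.] -75.0 | 333 [46. 48.] -76.0 | 334 [43. 45.] -73.0 | 335 [41. 40.] -74.0 | 336 [39. 37.] -74.0 | 337 [36. 17.] -75.0 | 338 [34. 17.] -75.0 | 339 [31. 17.] -75.0 | 340 [29. 16.] -76.0 | 341 [27. 14.] -76.0 | 342 [25. 13.] -74.0 | 343 [22. 13.] -74.0 | 344 [20. 13.] -75.0 | 345 [18. 10.] -75.0 | 346 [15. 10.] -76.0 | 347 [13.  9.] -76.0 | 348 [11.  9.] -76.0 | 349 [8. 6.] -74.0 | 350 [6. 3.] -74.0 | 351 [  2. -43.] -75.0 | 352 [ -1. -46.] -75.0 | 353 [ -3. -52.] -76.0 | 354 [ -6. -55.] -76.0 | 355 [ -8. -55.] -76.0 | 356 [-11. -55.] -77.0 | 357 [-13. -58.] -74.0 | 358 [-16. -59.] -75.0 | 359 [-17. -28.] -75.0 | 360 [-18.  -5.] -76.0 | 361 [-20.  -3.] -76.0 | 362 [-23.  -3.] -76.0 | 363 [-25.  -4.] -77.0 | 364 [-27.  -6.] -75.0 | 365 [-30.  -7.] -75.0 | 366 [-32.  -7.] -75.0 | 367 [-35.  -7.] -76.0 | 368 [-37. -10.] -76.0 | 369 [-40. -18.] -77.0 | 370 [-42. -19.] -26.0 | 371 [-45. -22.] -27.0 |
```

```bash
cat > pl.py <<'E'
from h import *
import sys
o=np.array([.5824,.2275,.1148]);a=np.radians(-175.1);s,k=.5,.8660
x=np.array([k*np.cos(a),k*np.sin(a),s]);y=np.array([-np.sin(a),np.cos(a),0]);z=np.cross(x,y);R=np.c_[x,y,z]
for f in sys.argv[1:]:
    c=dict(np.load(f));L=((cloud(c)-o)@R*1000);I=c["color"].astype(int)
    m=(L[...,1]>11)&(L[...,1]<22)&(L[...,2]>18)&(L[...,2]<36)&(L[...,0]>28)&(L[...,0]<60)
    q=L[m];print(f,"plate",len(q),np.percentile(q,[5,25,50,75,95],axis=0).round(1)[:,0])
    m=(abs(L[...,1])<14)&(L[...,2]>4)&(L[...,2]<45)&(L[...,0]>-64)&(L[...,0]<-20)&(I.min(-1)>150)
    q=L[m]
    for x0 in range(-64,-20,4):
        w=q[(q[:,0]>=x0)&(q[:,0]<x0+4)]
        if len(w)>1: print("   ",x0,len(w),"ztop %.0f y %.0f..%.0f"%(w[:,2].max(),w[:,1].min(),w[:,1].max()),end=";")
    print()
E
python3 pl.py s4.npz s5.npz last.npz
```

```text
s4.npz plate 25 [40.9 43.3 44.6 46.4 47.3]

s5.npz plate 40 [32.9 41.8 50.5 53.7 55.4]
    -52 2 ztop 13 y 4..9;    -48 4 ztop 13 y 1..14;    -40 8 ztop 20 y -5..11;    -36 6 ztop 19 y 5..13;    -32 10 ztop 21 y 0..11;    -28 11 ztop 23 y -0..12;    -24 8 ztop 22 y 5..11;
last.npz plate 29 [32.8 42.7 44.5 45.9 46.5]
    -56 3 ztop 29 y 1..3;    -52 6 ztop 30 y 5..11;    -48 12 ztop 33 y 3..13;    -44 13 ztop 32 y -1..13;    -40 13 ztop 32 y 0..14;    -36 8 ztop 32 y 3..11;    -32 7 ztop 29 y 7..13;
```

The plunger is still out (plate at 44.5 as before), with the cap low at its face and the lower end just above the stop (tilt 21°), as planned. Now push up the slope.

```bash

python3 -m jog '[[0,0,0.04,0,0],[0,0.0866,0,-0.05,0],[0,0.0866,0,-0.05,0],[0,0,0,0,0]]' 40| grep -E 'pos|force:'
python3 -m jog '[[0,0.0866,0,-0.05,0],[0,0.0866,0,-0.05,0],[0,0,0,0,0]]'| grep -E 'pos|force:'
python3 -m jog '[[0,0.0866,0,-0.05,0],[0,0,0,0,0]]'| grep -E 'pos|force:'
python3 m.py; python3 pl.py last.npz
```

```text
tool_pos: [0.6021, 0.2292, 0.1319]
force: [9.1, 1.6, 0.8]
grasp_force: 40.0
tool_pos: [0.598, 0.2288, 0.1337]
force: [8.0, 0.7, 0.2]
grasp_force: 40.0
tool_pos: [0.5961, 0.2286, 0.1345]
force: [7.4, 0.6, -0.1]
grasp_force: 40.0
[0.5961 0.2286 0.1345] [6.7 1.6 0.1] 29.6167
328 [47. 49.] -73.0 | 329 [45. 49.] -73.0 | 330 [42. 44.] -48.0 | 331 [40. 41.] -48.0 | 332 [38. 36.] -51.0 | 333 [35. 17.] -51.0 | 334 [33. 16.] -52.0 | 335 [31. 16.] -55.0 | 336 [29. 16.] -55.0 | 337 [26. 15.] -55.0 | 338 [24. 15.] -58.0 | 339 [22. 12.] -59.0 | 340 [19. 12.] -62.0 | 341 [17. 12.] -62.0 | 342 [15.  9.] -63.0 | 343 [12.  8.] -66.0 | 344 [10.  8.] -66.0 | 345 [8. 5.] -69.0 | 346 [5. 3.] -69.0 | 347 [  2. -31.] -72.0 | 348 [ -0. -34.] -73.0 | 349 [ -3. -39.] -76.0 | 350 [ -5. -42.] -74.0 | 351 [ -8. -48.] -74.0 | 352 [-10. -27.] -74.0 | 353 [-12. -28.] -75.0 | 354 [-14. -28.] -75.0 | 355 [-17. -31.] -76.0 | 356 [-18.  -3.] -76.0 | 357 [-20.  -4.] -76.0 | 358 [-23.  -4.] -74.0 | 359 [-25.  -4.] -75.0 | 360 [-28.  -5.] -75.0 | 361 [-30.  -7.] -75.0 | 362 [-32.  -8.] -76.0 | 363 [-35.  -8.] -76.0 | 364 [-37. -11.] -76.0 | 365 [-40. -19.] -74.0 | 366 [-42. -19.] -75.0 | 367 [-45. -20.] -27.0 | last.npz plate 31 [37.1 52.7 54.8 57.1 58.3]
    -52 2 ztop 25 y -1..8;    -48 3 ztop 28 y 3..13;    -44 7 ztop 29 y -5..13;    -40 3 ztop 29 y 7..9;    -36 13 ztop 31 y -1..13;    -32 12 ztop 31 y 1..13;    -28 15 ztop 31 y 1..14;    -24 13 ztop 30 y 1..14;
```

Plunger is now 10 mm back and the body end is just inside the stop. Lower the nozzle end.

```bash

python3 -m jog '[[0,0,0,0,0],[0,0.05,0,0.0866,0],[0,0.05,0,0.0866,0],[0,0,0,0,0]]' 25| grep -E 'pos|force:'
python3 -m jog '[[0,0.05,0,0.0866,0],[0,0,0,0,0]]'| grep -E 'pos|force:'
python3 -m jog '[[0,0.05,0,0.0866,0],[0,0,0,0,0]]'| grep -E 'pos|force:'
python3 m.py; python3 pl.py last.npz
```

```text
tool_pos: [0.5944, 0.2286, 0.1307]
force: [7.3, 1.9, 0.3]
grasp_force: 25.0
tool_pos: [0.5936, 0.2288, 0.1292]
force: [9.2, 1.8, -0.7]
grasp_force: 25.0
tool_pos: [0.5927, 0.2288, 0.1276]
force: [8.7, 1.4, -0.4]
grasp_force: 25.0
[0.5926 0.2288 0.1276] [8.7 2.  0.5] 30.3333
327 [46. 54.] -74.0 | 328 [43. 56.] -75.0 | 329 [41. 55.] -75.0 | 330 [39. 53.] -75.0 | 331 [37. 50.] -76.0 | 332 [34. 45.] -76.0 | 333 [32. 42.] -74.0 | 334 [29. 20.] -74.0 | 335 [27. 20.] -75.0 | 336 [25. 20.] -75.0 | 337 [23. 19.] -75.0 | 338 [20. 17.] -76.0 | 339 [18. 16.] -76.0 | 340 [16. 16.] -74.0 | 341 [13. 13.] -74.0 | 342 [11. 10.] -75.0 | 343 [9. 8.] -75.0 | 344 [6. 2.] -75.0 | 345 [  3. -26.] -76.0 | 346 [  1. -29.] -76.0 | 347 [ -2. -29.] -77.0 | 348 [ -4. -30.] -74.0 | 349 [ -7. -32.] -75.0 | 350 [ -9. -35.] -75.0 | 351 [-12. -41.] -76.0 | 352 [-14. -41.] -76.0 | 353 [-16. -37.] -76.0 | 354 [-17.  -6.] -77.0 | 355 [-20.  -4.] -74.0 | 356 [-22.  -4.] -75.0 | 357 [-24.  -7.] -75.0 | 358 [-27.  -7.] -76.0 | 359 [-29.  -8.] -76.0 | 360 [-32. -11.] -76.0 | 361 [-34. -11.] -77.0 | 362 [-37. -14.] -75.0 | 363 [-39. -22.] -75.0 | 364 [-42. -25.] -75.0 | 365 [-44. -25.] -76.0 | 366 [-49. -63.] -76.0 | 367 [-51. -68.] -77.0 | last.npz plate 32 [48.4 51.4 53.4 56.  56.7]
    -52 4 ztop 14 y 2..8;    -48 4 ztop 14 y 2..12;    -40 10 ztop 21 y 1..13;    -36 7 ztop 21 y -3..10;    -32 8 ztop 21 y -1..12;    -28 10 ztop 20 y -2..12;    -24 7 ztop 21 y 5..11;
```

Body top reads 21 mm above the floor along its whole visible length, so it's parallel and down. One small press more, then release.

```bash

python3 -m jog '[[0,0.05,0,0.0866,0],[0,0,0,0,0]]'| grep -E 'pos|force:'
python3 -m jog '[[0,-0.08,0,0.05,0],[0,0,0,0,0],[0,0,0,0,0]]'| grep -E 'pos|force:'
python3 -m jog '[[0.3,0,0,0,0],[0.3,0,0,0,0],[0.3,0,0,0,0],[0.3,0,0,0,0]]'| grep -E 'pos|force|width'
python3 m.py|head -1; python3 pl.py last.npz
```

```text
tool_pos: [0.5924, 0.2288, 0.1272]
force: [7.9, 1.8, 3.5]
grasp_force: 25.0
tool_pos: [0.5935, 0.2289, 0.1265]
force: [5.3, 0.3, 7.6]
grasp_force: 25.0
tool_pos: [0.5894, 0.2284, 0.1228]
force: [-0.9, 0.3, 0.2]
grip_width: 0.026
grasp_force: 0.0
[0.5896 0.2285 0.123 ] [ 0.3 -0.3 -0.1] 31.1333
last.npz plate 29 [38.2 48.  50.8 52.3 53.6]
    -56 4 ztop 13 y 0..7;    -52 3 ztop 14 y 1..7;    -44 6 ztop 19 y -0..9;    -40 7 ztop 20 y 1..12;    -36 9 ztop 20 y 3..12;    -32 12 ztop 20 y -1..11;    -28 6 ztop 20 y -1..11;    -24 9 ztop 20 y 0..13;
```

Plunger now reads 6.2 mm back and the body top 20 mm: seated. Withdraw and verify.

```bash

python3 -m jog '[[0.33,0,0,-0.3,0],[0.33,0,0,-0.5,0],[0.33,0,0,-1,0],[0.33,0,0,-1,0],[0.33,0,0,-1,0],[0.33,0,0,-1,0],[0.33,0,0,-1,0],[0.33,-1,0,-1,0],[0.33,-1,1,0,0],[0.33,-1,1,0,0],[0.33,-1,1,0,0],[0.33,-1,1,0,0]]'| grep -E 'time|pos|force:'
python3 -m jog '[[0.33,0,1,0,0],[0.33,0,1,0,0],[0.33,0,1,0,0],[0.33,0,1,0,0],[0.33,0,0,0,0]]'| grep -E 'time|pos|force:'
python3 - <<'E'
from h import *
t=read_camera("top");s=read_camera("side");np.savez("tl.npz",**t);np.savez("last.npz",**s)
I=t["color"].astype(int);m=(I.min(-1)>150);P=cloud(t)
o=np.array([.5824,.2275,.1148]);a=np.radians(-175.1);x=np.array([.866*np.cos(a),.866*np.sin(a),.5]);y=np.array([-np.sin(a),np.cos(a),0]);R=np.c_[x,y,np.cross(x,y)]
for n,c in(("top",t),("side",s)):
    L=(cloud(c)-o)@R*1000;k=(abs(L[...,1])<13)&(L[...,2]>15)&(L[...,2]<30)&(L[...,0]>-60)&(L[...,0]<38)
    q=L[k];print(n,len(q))
    for x0 in range(-60,40,10):
        w=q[(q[:,0]>=x0)&(q[:,0]<x0+10)]
        if len(w)>1: print(x0,len(w),"z95 %.1f ymid %.1f"%(np.percentile(w[:,2],95),w[:,1].mean()))
m[:150]=0;m[285:]=0;m[:,:360]=0;m[:,515:]=0
n,l,st,ce=cv2.connectedComponentsWithStats(m.astype(np.uint8));print(st[1:])
E
python3 pl.py last.npz
```

```text
time_s: 32.13
tool_pos: [0.6842, 0.318, 0.2615]
force: [-0.4, -0.2, -0.6]
grasp_force: 0.0
time_s: 32.55
tool_pos: [0.6743, 0.403, 0.26]
force: [-1.4, 1.4, -0.6]
grasp_force: 0.0
top 133
-50 3 z95 18.1 ymid -1.1
-40 19 z95 18.8 ymid -0.4
-30 22 z95 18.9 ymid -0.2
-20 18 z95 20.6 ymid 0.0
-10 19 z95 19.3 ymid -0.3
0 18 z95 19.5 ymid -0.5
10 21 z95 19.8 ymid -0.1
20 13 z95 19.2 ymid -0.7
side 121
-50 4 z95 20.6 ymid 6.7
-40 14 z95 19.9 ymid 4.6
-30 14 z95 20.2 ymid 6.1
-20 15 z95 20.5 ymid 4.9
-10 14 z95 20.6 ymid 5.4
0 14 z95 20.0 ymid 5.4
10 17 z95 20.0 ymid 6.1
20 14 z95 20.1 ymid 5.6
30 15 z95 20.8 ymid 4.6
[[476 165  17  17 145]
 [374 167  23  16 352]
 [421 184  30  18 204]
 [380 194   1   1   1]
 [482 194  12  12 115]
 [477 199   2   7  10]
 [456 242  40  13 318]]
last.npz plate 29 [44.4 49.  51.  52.  53.3]
    -56 3 ztop 15 y 1..5;    -52 2 ztop 13 y 2..9;    -48 2 ztop 15 y 3..11;    -44 8 ztop 21 y 4..13;    -40 8 ztop 20 y -2..10;    -36 6 ztop 20 y 2..11;    -32 8 ztop 20 y 1..9;    -28 13 ztop 21 y -2..14;    -24 11 ztop 20 y 1..12;
```

The cartridge lies parallel to the trough: top at 20 mm, centred, plunger 6.4 mm back. The other two are still in the tray and the arm is clear.

```bash
python3 -c "
from cell import env
print(env.get_obs()['time_s']);print(env.sign_off())"
```

```text
32.65
the job is handed in; nothing more can be done
None
```

I loaded the nozzled long cartridge fully home in the holder and handed the job in at 32.7 s. My last check measured it parallel to the trough with the plunger about 6 mm back, the other two cartridges still in the tray and the arm clear. The hand-in returned no verdict.

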